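# Set the rotary positioner and hover the field probe over the module

### The arm

A 6-joint arm with a two-finger parallel gripper is mounted at the origin on the work surface. World frame = base frame: x ahead of the robot, y to its left, z up, the work surface at z = 0. Lengths are in mm, angles in rad, forces in N, time in s.
With the tool pointing down it reaches from about 250 to 850 mm from the base axis. Payload 12.5 kg.
Tool frame: the origin (TCP) lies at the very end of the fingers, on their centre line; the grasp point (between the pads) lies 19 mm behind it; z points along the fingers, y is the line along which they close (so a half turn about z gives the same grasp; the last joint's range is limited). The gripper opens to 93 mm and grips with 3 to 60 N. Pads are 15 mm wide; open, the fingers measure 128 mm over their backs; the gripper's body (75 mm by 188 mm) begins 65 mm behind the grasp point.
Start: joints at [1.168, 0.351, 1.652, -0, 1.139, -0.085], TCP at [171.831, 522.454, 218.633] pointing down, gripper open.
Joint ranges: [-2.75, 2.75], [-0.79, 2.1], [0.01, 2.65], [-1.57, 4.71], [0.07, 3.14], [-2.87, 2.87]. Speed limits (rad/s): [2.22, 2.22, 2.79, 3.14, 3.14, 3.14].

### API

Orientations are given as a rotation vector (axis times angle).
In Python, from station import robot gives the robot as it stands. Calls block until the motion is done:
- robot.reach(position, orientation): joint-space move of the TCP to a pose.
- robot.servo_line(position, rot=None, rate=150): straight line of the TCP; rot=None keeps the orientation; rate is the mean speed in mm/s.
- robot.move_j(angles): joint-space move.
- robot.command_gripper(opening, strength=None): finger opening in mm; strength is the grip in N (None keeps the last); returns when the fingers have stopped.
- robot.pause(seconds).
- robot.solve_ik(position, orientation): joint angles nearest the present ones, or None.
- robot.observe(): the state.
- robot.snapshot(name): name is "scene" or "side" or "wrist"; returns a dict with "frame" (400x640x3 uint8, red, green, blue), "fx", "fy", "cx", "cy" (pixels), "pose" (4x4, takes a point from camera to world coordinates); the wrist camera has in their place "tool_from_camera" (4x4, takes a point from camera to tool coordinates, whose origin is the TCP and whose axes are the flange's). Camera axes: x right, y down, z forward; pixel columns grow to the right and rows downward; lengths in mm; the calibration is good to about 2 mm. A picture is of the moment at which its call begins: read the wrist's pose just before it. There is no depth.
A pose or a line that the arm cannot do raises robot.PlanningError and nothing moves.
- robot.sign_off(): hands the job in; it is judged then, once.
Trained networks look in the newest picture that a camera, given by its name, has taken for a name from the list of things; names that differ only in an ending like _2 or _b are one class to them, and where a whole thing is asked for, a point or a joint stands for the part that bears it (a point fixed in the world has none). Each returns a list of dicts, best first, with "p" (0 to 1); they miss things now and then, are a little off and sometimes report something else, mostly with a low value. They report only what shows in the picture. A call takes as long as a camera call.
- robot.silhouettes(camera, query): "region" (400x640 bool, what is visible of it) and "bbox" ([left, top, right, bottom] in pixels, round what is visible of it).
- robot.mark_of(camera, query): "pixel" ([column, row] in pixels: a listed point, or the origin of a listed thing).
The state is a dict: "time_s": time; "qpos": joint angles; "qvel": joint speeds; "joint_efforts": joint torques, N m; "ee_pos": TCP position; "ee_rot": TCP orientation; "contact_force": force on the tool from outside, world axes, zero at the start; "wrist_torque": the same for the moment, N m; "opening": finger opening in mm; "gripper_force": force on a finger pad.
Only numpy, scipy, OpenCV 4.12 (cv2) and the standard library are available. Lean on these libraries where they do the work, as an engineer would, in place of code of your own. Each camera call takes 0.05 s, during which the arm holds its last target. There are 200 camera calls.

### The job

Turn the positioner's knob in small turns until the turntable's pointer lines up with the index mark. Then pick up the cordless field probe, carry it over the copper screen and hold it upright over the oblong metal module on the turntable's board, its foot lined up with the module and hovering about 8 mm above it; finish like that, still holding the probe in the air. Do not let the probe touch the screen or anything on the turntable, keep the pointer on its mark, and leave the attenuator, the jar and the splitter box where they stand.

Things in the scene. Friction and masses are not known exactly. Their poses are not given: they have to be found in the camera images.
- probe: cordless field probe, 180 g or so, standing upright on the mat: black foot 70 x 40 x 14 mm, short neck, grey upright handle 40 (its x) x 30 (its y) mm from 26 to 130 mm above the underside, to be gripped across the 30 mm. Origin: centre of the foot's underside; x along the foot's 70 mm, z up
- turntable: aluminium disc of the positioner, diameter 160 mm, top 34 mm above the table, carrying a green board 104 x 104 mm and the pointer: a 10 mm wide tongue with a dark line along the disc's own +x. Origin: on the upright turning axis, at the disc's underside, 24 mm above the table; x along the pointer, z up. Driven only by the knob; stays where left
- module_top (a point): centre of the top of the oblong steel module, the largest part on the board: 70 (x) x 40 (y) mm, top 50 mm above the table, 18 mm to turntable +y of the turning axis. Axes as the turntable's. Also on the board: low chips and two brass coax sockets, 60 mm above the table, at x +-44, y -56 mm from this point
- pointer_tip (a point): tip of the turntable's pointer, on its top, 101 mm from the turning axis
- mark_tip (a point): inner end, on top, of the index mark: a small aluminium block 20 x 10 x 16 mm with a dark line, fixed on the base plate just outside the pointer's tip, 107 mm from the turning axis. Its x points radially outward; the pointer is on the mark when turntable x has the same direction. At the start the pointer lies 0.15 to 0.7 rad clockwise of it, seen from above
- knob (a joint): knob angle in rad, growing counter-clockwise seen from above, limits -3 to 3, at the start -0.75 to -0.15. 3 rad of knob turn the turntable 1 rad the same way round. About 0.04 N m of friction; it stays where it is left
- knob_grip (a point): on the knob's upright axis, 71 mm above the table, near mid-height of its black bar grip, 42 (x) x 14 (y) mm, from 57 to 81 mm above the table; x along the bar. Grip the bar from above across its 14 mm. The knob stands on a gearbox block 62 x 62 mm, 48 mm high, its axis 145 mm from the turning axis on the side away from the screen
- screen: fixed upright copper sheet with an aluminium top edge, 240 (its x) x 8 x 110 mm high, on two low feet 60 mm wide, between the probe and the positioner. Origin: centre of its underside; x along its length
- attenuator: small round steel attenuator standing on end, diameter 26 mm, height 46 mm, near the robot's end of the screen on the probe's side; to be left alone. Origin: centre of its underside
- jar: small clear jar with a black cap, diameter 56 mm, height 70 mm, beyond the probe; to be left alone. Origin: centre of its underside
- splitter: flat aluminium box with two brass stubs, 75 x 50 x 20 mm, lying beyond the screen; to be left alone. Origin: centre of its underside

How it is judged:
By the outcome, as a careful person would: the job done as asked, in the order asked, and still so for the second after the job is handed in, while the arm keeps its last pose, push and grip.
It also fails if it takes over 64 s, if anything falls off the work surface, if the arm or the gripper's body presses on something with over 40 N, if the wrist force passes 120 N, or if a joint passes its speed limit or range.

## Working session

There is one attempt and no reset: what is moved stays moved. The work goes in short steps, each a Python script; the robot and the scene stay as the last script left them, time stands still between calls to the robot, and variables do not carry over. Pictures are saved under pics/ and viewed, at most 10 in all, crops included, and the job is handed in when it is done.

```bash
mkdir -p pics; ls; cat > h.py <<'E'
import numpy as np, cv2
from station import robot
from scipy.spatial.transform import Rotation as R
def ray(s,px,tool=None):
    T=np.array(s["pose"]) if "pose" in s else tool@np.array(s["tool_from_camera"])
    d=T[:3,:3]@np.array([(px[0]-s["cx"])/s["fx"],(px[1]-s["cy"])/s["fy"],1]); return T[:3,3],d
def at_z(s,px,z,tool=None):
    o,d=ray(s,px,tool); return o+d*(z-o[2])/d[2]
def proj(s,P,tool=None):
    T=np.array(s["pose"]) if "pose" in s else tool@np.array(s["tool_from_camera"])
    p=np.linalg.inv(T)@np.append(P,1); return np.array([s["fx"]*p[0]/p[2]+s["cx"],s["fy"]*p[1]/p[2]+s["cy"]])
def tool():
    o=robot.observe(); T=np.eye(4); T[:3,:3]=R.from_rotvec(o["ee_rot"]).as_matrix(); T[:3,3]=o["ee_pos"]; return T
def save(s,n): cv2.imwrite("pics/"+n+".png",s["frame"][:,:,::-1])
def down(yaw): # tool z down, tool x at world angle yaw
    c,s=np.cos(yaw),np.sin(yaw); return R.from_matrix(np.array([[c,s,0],[s,-c,0],[0,0,-1]])).as_rotvec()
E
python3 - <<'E'
from h import *
np.set_printoptions(precision=1,suppress=True)
Z=dict(probe=0,turntable=24,module_top=50,pointer_tip=34,mark_tip=16,knob_grip=71,screen=0,attenuator=0,jar=0,splitter=0)
print(robot.observe())
for c in("scene","side","wrist"):
    T=tool(); s=robot.snapshot(c); save(s,c+"0"); 
    if c!="wrist": print(c,np.array(s["pose"])[:3,3])
    else: print(np.array(s["tool_from_camera"]))
    for q,z in Z.items():
        r=robot.mark_of(c,q)
        for m in r[:2]: print(c,q,round(m["p"],2),np.array(m["pixel"]),at_z(s,m["pixel"],z,T))
E
```

```text
pics
station.py
{'time_s': 0.0, 'qpos': array([ 1.2,  0.4,  1.7,  0. ,  1.1, -0.1]), 'qvel': array([ 0.,  0.,  0., -0.,  0., -0.]), 'joint_efforts': array([  0. , -49.7, -28.5,   0.1,   0. ,  -0. ]), 'ee_pos': array([171.7, 522.2, 218.1]), 'ee_rot': array([-0.5, -3.1,  0. ]), 'contact_force': array([-0.4, -0.1, -0.1]), 'wrist_torque': array([ 0., -0., -0.]), 'gripper_force': 0.0, 'opening': 92.97644288664375}
scene [1232.4  237.3  770.2]
scene probe 0.89 [444.8 226.4] [486.  296.5   0. ]
scene turntable 0.88 [234.8 202.9] [ 582.4 -152.5   24. ]
scene pointer_tip 0.61 [203.4 226.2] [ 672.8 -180.1   34. ]
scene mark_tip 0.58 [221.  238.1] [ 677.5 -140.8   16. ]
scene knob_grip 0.71 [178.4 163.7] [ 549.9 -298.3   71. ]
scene screen 0.65 [358.8 210.5] [497.6 107.3   0. ]
scene attenuator 0.55 [386.  193.1] [423.6 153.6   0. ]
scene jar 0.93 [398. 282.] [661.4 227.2   0. ]
scene jar 0.38 [238.5 195.1] [ 535.8 -167.5    0. ]
scene splitter 0.68 [322.5 274.1] [688.7  81.6   0. ]
side [ 252.5 -567.2  795.6]
side turntable 0.88 [365.3 271.2] [ 579.3 -148.3   24. ]
side turntable 0.66 [419.7 265. ] [ 683.1 -186.1   24. ]
side module_top 0.72 [365.7 262.1] [ 580.  -144.9   50. ]
side pointer_tip 0.55 [420.8 263.1] [ 682.1 -188.3   34. ]
side mark_tip 0.55 [410.9 248.3] [ 696.3 -139.5   16. ]
side mark_tip 0.16 [418.8 263.2] [ 688.6 -177.7   16. ]
side knob_grip 0.7 [401.5 328.3] [ 553.1 -300.1   71. ]
side screen 0.67 [275.1 211.7] [493.2  96.5  -0. ]
side screen 0.43 [312.3 157. ] [652.  221.3   0. ]
side jar 0.64 [311.4 155.8] [652.  226.4   0. ]
side splitter 0.69 [354.9 184.9] [696.8  86.2   0. ]
[[  -0.    -1.    -0.3   83.6]
 [   1.    -0.    -0.     0.7]
 [   0.    -0.3    1.  -166.1]
 [   0.     0.     0.     1. ]]
wrist probe 0.75 [258. 376.] [499.3 302.6   0. ]
```

View pics/scene0.png

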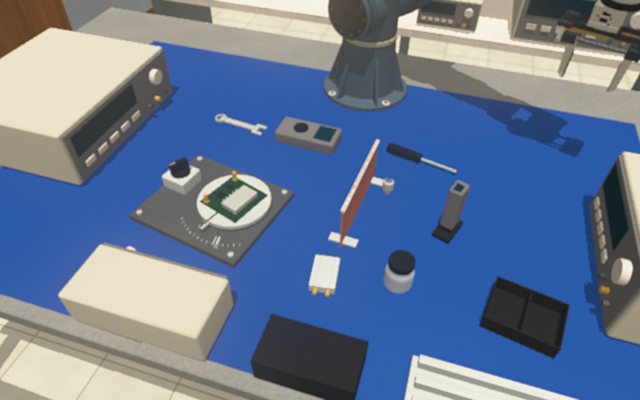

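View pics/side0.png

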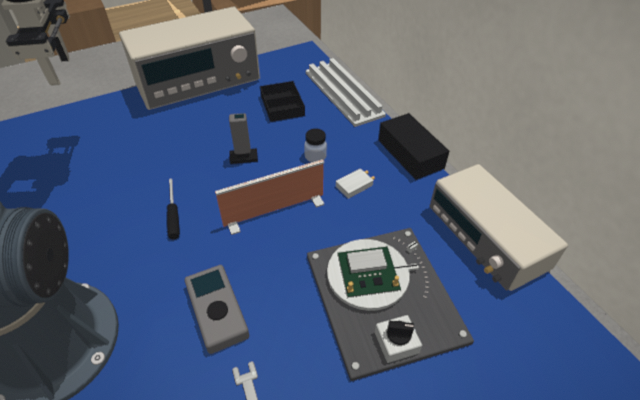

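Scene matches the detections: the positioner is at scene (230,200) with its knob at (178,168), the screen is between, and the probe is at (450,215). Next is a close look with the wrist camera.

```bash
python3 - <<'E'
from h import *
np.set_printoptions(precision=1,suppress=True)
yaw=np.radians(75)
robot.reach([580,-240,330],down(yaw)); robot.pause(.3)
Z=dict(turntable=24,module_top=50,pointer_tip=34,mark_tip=24,knob_grip=71)
T=tool(); s=robot.snapshot("wrist"); save(s,"w1"); print(robot.observe()["qpos"],robot.observe()["time_s"],T[:3,3])
for q,z in Z.items():
    for m in robot.mark_of("wrist",q)[:2]: print(q,round(m["p"],2),np.array(m["pixel"]),at_z(s,m["pixel"],z,T))
E
```

```text
[-0.5  0.4  1.3  0.   1.4 -0.2] 5.0583 [ 580.1 -239.8  330. ]
turntable 0.58 [302.9 106.7] [ 580.3 -152.4   24. ]
module_top 0.98 [302.6  95.5] [ 585.5 -137.2   50. ]
pointer_tip 0.6 [364.4 111.1] [ 672.6 -184.    34. ]
mark_tip 0.74 [309.7 204.2] [ 546.7 -314.8   24. ]
mark_tip 0.42 [369.2  82.7] [ 690.3 -144.8   24. ]
knob_grip 0.79 [310.  205.3] [ 552.3 -301.1   71. ]
```

View pics/w1.png

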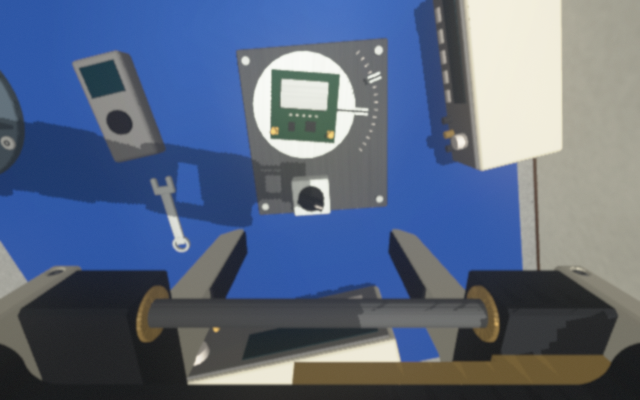

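The wrist picture shows the pointer tip near (366,112), the mark near (372,77), and the knob at (310,200). An instrument stands behind the knob, so I'll check its position and take a closer picture.

```bash
python3 - <<'E'
from h import *
np.set_printoptions(precision=1,suppress=True)
s=robot.snapshot("scene")
for px in [(77,181),(173,98)]:
    g=at_z(s,px,0); print("instr base",g,[proj(s,g+[0,0,h]) for h in(80,100,120,140)])
k=np.array([552,-300])
yaw=np.radians(78)
robot.reach([k[0]+5,k[1]+25,125],down(yaw)); robot.pause(.3)
Z=dict(turntable=24,module_top=50,pointer_tip=34,mark_tip=24,knob_grip=71)
T=tool(); s=robot.snapshot("wrist"); print(s["fx"],robot.observe()["time_s"],T[:3,3])
for q,z in Z.items():
    for m in robot.mark_of("wrist",q)[:2]: print(q,round(m["p"],2),np.array(m["pixel"]),at_z(s,m["pixel"],z,T))
for q in("knob_grip","module_top"):
    for m in robot.silhouettes("wrist",q)[:1]: print(q,m["p"],m["bbox"])
f=s["frame"][0:300,170:570]
cv2.imwrite("pics/w2.png",cv2.resize(f,None,fx=2,fy=2,interpolation=cv2.INTER_CUBIC)[:,:,::-1])
E
```

```text
instr base [ 610.1 -546.6   -0. ] [array([ 64.6, 154.6]), array([ 61.3, 147.6]), array([ 58. , 140.4]), array([ 54.5, 132.9])]
instr base [ 227.8 -511.8    0. ] [array([167.1,  73.2]), array([165.5,  66.6]), array([164. ,  59.9]), array([162.3,  53.1])]
281.01071799946004 6.5583 [ 557.5 -275.   125.9]
turntable 0.67 [311.2  58.9] [ 579.1 -152.7   24. ]
module_top 0.76 [317.   29.9] [ 587.4 -137.8   50. ]
pointer_tip 0.64 [430.4  73.6] [ 675.3 -186.2   34. ]
mark_tip 0.68 [440.9  10.8] [ 691.9 -139.6   24. ]
knob_grip 0.96 [317.6 236.1] [ 554.  -296.8   71. ]
knob_grip 0.98 [293.9, 202.1, 342.9, 254.1]
module_top 0.67 [220.2, 1.2, 432.0, 155.5]
```

View pics/w2.png

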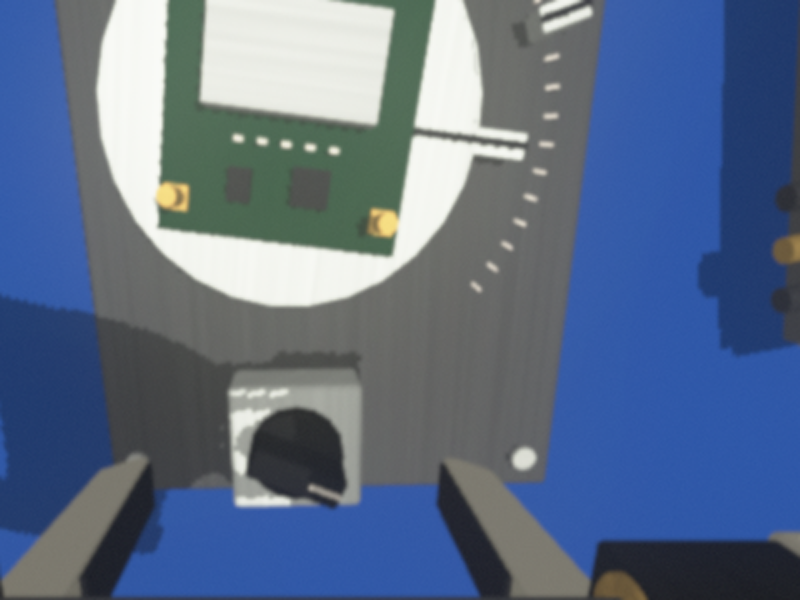

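```bash
python3 - <<'E'
from h import *
np.set_printoptions(precision=1,suppress=True)
T=tool(); s=robot.snapshot("wrist")
f=s["frame"][195:260,280:355].astype(float)
g=np.clip((f/90)**.6*255,0,255).astype(np.uint8)
cv2.imwrite("pics/k.png",cv2.resize(g,None,fx=9,fy=9,interpolation=cv2.INTER_CUBIC)[:,:,::-1])
E
```

```text
(no output)
```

View pics/k.png

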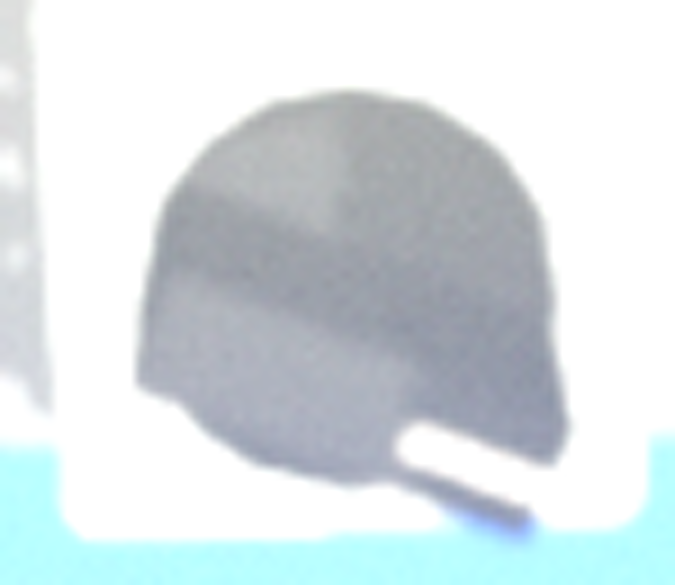

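Enhanced crop: the bar top spans from about (150,330) to (545,495), slope ~0.34 in the crop. I'll convert that to a world yaw and measure the pointer and mark lines.

```bash
python3 - <<'E'
from h import *
np.set_printoptions(precision=2,suppress=True)
T=tool(); s=robot.snapshot("wrist")
c=lambda p:(p[0]/9+280-.4,p[1]/9+195-.4)
def ln(a,b,z,c):
    a,b=[at_z(s,c(p),z,T)[:2] for p in(a,b)]; d=b-a; print(a,b,np.hypot(*d),np.degrees(np.arctan2(d[1],d[0])))
ln((140,385),(525,520),81,c); ln((400,440),(545,490),81,c); ln((165,275),(420,360),81,c); ln((150,330),(545,495),81,c)
w=lambda p:(p[0]/2+170,p[1]/2)
print("pointer");ln((416,130),(526,146),34,w); ln((205,102),(378,125),50,w)
print("mark");
for z in(16,24,30):ln((540,23),(590,5),z,w)
o=robot.observe(); print(o["qpos"])
for y in np.radians([-30,60,150,240]):
    q=robot.solve_ik([553,-299,100],down(y)); print(np.degrees(y),q)
E
```

```text
[ 536.24 -288.84] [ 568.1  -309.77] 38.11558767021647 -33.30142175759002
[ 558.37 -299.26] [ 570.49 -307.09] 14.429917427070356 -32.88851035512066
[ 540.97 -278.69] [ 561.78 -291.71] 24.55412843718309 -32.04139394103816
[ 538.4  -283.68] [ 570.4 -307.6] 39.94906537622261 -36.781316340056776
pointer
[ 632.02 -170.35] [ 676.51 -186.13] 47.19893924410043 -19.529549161801665
[ 550.06 -144.87] [ 614.22 -166.83] 67.81779890139646 -18.895016065837943
mark
[ 693.59 -138.52] [ 714.75 -136.27] 21.2750138678409 6.0595243057100285
[ 690.16 -140.08] [ 710.7 -137.9] 20.656268915126542 6.059524305710046
[ 687.58 -141.25] [ 707.66 -139.11] 20.192210200590633 6.059524305710104
[-0.53  0.58  1.54  0.    1.02 -0.32]
-29.999999999999996 [-0.57  0.62  1.53 -0.    0.98  1.52]
59.99999999999999 [-0.57  0.62  1.53  0.    0.98 -0.05]
150.0 [-0.57  0.62  1.53  0.    0.98 -1.62]
239.99999999999997 None
```

```bash
cat >> h.py <<'E'
K=np.array([553,-297.5])
def st(t):
    o=robot.observe(); print(t,round(o["time_s"],2),o["ee_pos"],"F",o["contact_force"],"op",round(o["opening"],1),"g",round(o["gripper_force"],1),"q6",o["qpos"][5])
def turn(y0,y1,step=.2,z=61):
    n=max(1,int(np.ceil(abs(y1-y0)/step)))
    for y in np.linspace(y0,y1,n+1)[1:]: robot.servo_line([*K,z],down(y),rate=40)
E
python3 - <<'E'
from h import *
np.set_printoptions(precision=1,suppress=True)
y0=np.radians(-33)
robot.command_gripper(45,15)
robot.reach([*K,110],down(y0)); robot.servo_line([*K,61],rate=60); st("down")
robot.command_gripper(5,12); robot.pause(.2); st("grip")
turn(y0,y0+.2); st("turn")
T=tool(); s=robot.snapshot("scene")
print(at_z(s,robot.mark_of("scene","pointer_tip")[0]["pixel"],34))
E
```

```text
down 10.56 [ 553.2 -297.6   61.4] F [-0.  -0.6 -0.9] op 44.9 g 0.0 q6 1.5790666279989705
grip 11.36 [ 553.6 -296.4   61.2] F [3.2 6.9 0.7] op 13.7 g 12.0 q6 1.5791153193078449
turn 11.71 [ 553.6 -296.3   61.1] F [4.3 8.2 1.6] op 13.9 g 12.0 q6 1.378489451698641
[ 681.2 -183.9   34. ]
```

```bash
sed -i 's/K=np.array.*/K=np.array([553.7,-296.1])/' h.py; cat >> h.py <<'E'
def look(name):
    robot.command_gripper(45,12); robot.servo_line([*K,110],rate=100)
    robot.reach([566,-255,125],down(np.radians(78))); robot.pause(.3)
    T=tool(); s=robot.snapshot("wrist"); save(s,name)
    for q,z in dict(turntable=24,module_top=50,pointer_tip=34,mark_tip=30).items():
        for m in robot.mark_of("wrist",q)[:2]: print(q,round(m["p"],2),np.array(m["pixel"]),at_z(s,m["pixel"],z,T))
    c=cv2.resize(s["frame"][0:200,200:467],None,fx=3,fy=3,interpolation=cv2.INTER_CUBIC); cv2.imwrite("pics/"+name+"c.png",c[:,:,::-1])
    np.savez(name,T=T,frame=s["frame"],tc=s["tool_from_camera"]); 
E
python3 - <<'E'
from h import *
np.set_printoptions(precision=1,suppress=True)
y0=np.radians(-33)
turn(y0+.2,y0+1.27); robot.pause(.2); st("turned")
look("w3"); st("look")
E
```

```text
turned 13.96 [ 553.7 -295.9   61.1] F [-1.1  3.4  5.5] op 14.0 g 12.0 q6 0.31844782252105275
turntable 0.94 [303.9  83.8] [ 576.8 -151.2   24. ]
module_top 0.76 [300.8  57.5] [ 579.5 -134.2   50. ]
pointer_tip 0.75 [425.9  45. ] [ 681.6 -144.1   34. ]
mark_tip 0.82 [433.5  39.8] [ 689.6 -141.1   30. ]
look 16.48 [ 566.  -255.1  125. ] F [ 0.4  0.1 -0.4] op 45.2 g 0.0 q6 -0.28864293027692267
```

View pics/w3c.png

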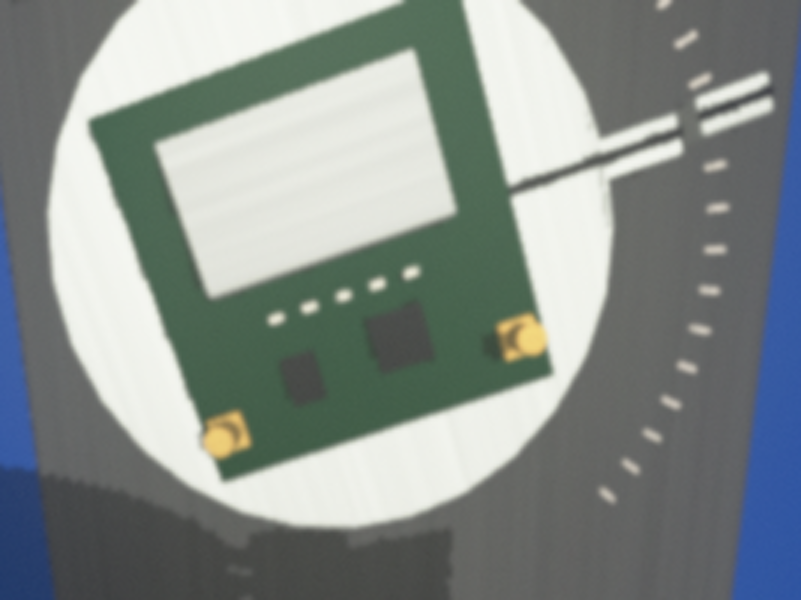

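The picture shows the pointer line (511,190)-(682,132) and the mark line (700,116)-(772,92), nearly aligned. I'll measure accurately by rectifying to the disc's top plane.

```bash
cat >> h.py <<'E'
def rectify(name,z,x0=480,x1=730,y0=-250,y1=-60,k=4):
    d=np.load(name+".npz"); C=np.load("cam.npy")
    s=dict(fx=C[0],fy=C[1],cx=C[2],cy=C[3],tool_from_camera=d["tc"])
    X,Y=np.meshgrid(np.arange(x0,x1,1/k),np.arange(y1,y0,-1/k)); Ti=np.linalg.inv(d["T"]@d["tc"])
    p=np.stack([X,Y,0*X+z,0*X+1],-1)@Ti.T
    return cv2.remap(d["frame"],(C[0]*p[...,0]/p[...,2]+C[2]).astype(np.float32),(C[1]*p[...,1]/p[...,2]+C[3]).astype(np.float32),cv2.INTER_CUBIC),X,Y
def disc(name):
    from scipy.optimize import least_squares
    im,X,Y=rectify(name,34); g=cv2.cvtColor(im,cv2.COLOR_RGB2GRAY).astype(float)
    c=np.array([579.,-152])
    for it in range(4):
        P=[]
        for a in np.radians(np.arange(150,350,2)):
            r=np.arange(72,88,.1); xs=c[0]+r*np.cos(a); ys=c[1]+r*np.sin(a)
            v=cv2.remap(g.astype(np.float32),((xs-480)*4).astype(np.float32)[None],((-60-ys)*4).astype(np.float32)[None],1)[0]
            dv=np.diff(v); i=np.argmin(dv)
            if dv[i]<-2: P.append([xs[i],ys[i]])
        P=np.array(P); f=least_squares(lambda u:np.hypot(*(P-u[:2]).T)-u[2],[*c,80],loss="soft_l1",f_scale=.3); c=f.x[:2]
    return f.x,len(P),np.median(abs(f.fun))
def darkline(name,z,c,r0,r1,a0,w=4):
    "dark line near angle a0: (r, tangential offset) of darkest point -> angle stats about c"
    im,X,Y=rectify(name,z); g=cv2.GaussianBlur(cv2.cvtColor(im,cv2.COLOR_RGB2GRAY),(0,0),1.5).astype(np.float32)
    u=np.array([np.cos(a0),np.sin(a0)]); n=np.array([-u[1],u[0]]); out=[]
    for r in np.arange(r0,r1,.5):
        t=np.arange(-w,w,.1); q=c+r*u+t[:,None]*n
        v=cv2.remap(g,((q[:,0]-480)*4).astype(np.float32)[None],((-60-q[:,1])*4).astype(np.float32)[None],1)[0]
        k=np.clip(np.percentile(v,60)-v-25,0,None)*(abs(t-t[np.argmin(v)])<1.8); out.append([r,(k*t).sum()/max(k.sum(),1e-9)])
    out=np.array(out); p=np.polyfit(out[:,0],out[:,1],1)
    return np.degrees(a0+np.median(out[:,1]/out[:,0])),np.degrees(a0+p[0]),np.std(out[:,1]-np.polyval(p,out[:,0]))
E
python3 - <<'E'
from h import *
np.set_printoptions(precision=2,suppress=True)
s=robot.snapshot("wrist"); np.save("cam.npy",[s["fx"],s["fy"],s["cx"],s["cy"]])
f=disc("w3"); print(f); c=f[0][:2]
print("pointer (pos ang, dir ang, sd)",darkline("w3",34,c,84,99,np.radians(5)))
for z in(20,24,28,31,34): print("mark",z,darkline("w3",z,c,109,123,np.radians(6)))
im,_,_=rectify("w3",34,x0=640,x1=720,y0=-175,y1=-115,k=8); cv2.imwrite("pics/r3.png",im[:,:,::-1])
E
```

```text
(array([ 581.85, -153.41,   79.59]), 100, np.float64(0.27623817135679474))
pointer (pos ang, dir ang, sd) (np.float64(5.896385109588617), np.float64(6.164117635619251), np.float64(0.08445098710036475))
mark 20 (np.float64(7.446901992318883), np.float64(16.478124719734815), np.float64(0.8718947798760561))
mark 24 (np.float64(7.346956675772528), np.float64(10.376780564163058), np.float64(0.6386742845707412))
mark 28 (np.float64(7.198440881712215), np.float64(6.04380403118071), np.float64(0.056191416385356394))
mark 31 (np.float64(7.0909448944112565), np.float64(6.311757292313235), np.float64(0.06296429793867032))
mark 34 (np.float64(6.978325939004209), np.float64(6.586118718132616), np.float64(0.06108484293856473))
```

View pics/r3.png

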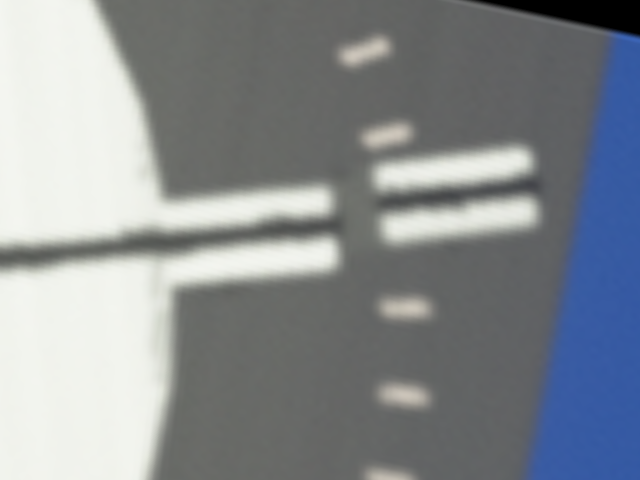

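```bash
cat >> h.py <<'E'
def look2(name,r=65):
    a=np.radians(6.5); u=np.array([np.cos(a),np.sin(a)])
    robot.command_gripper(45,12); robot.servo_line([*K,110],rate=100)
    robot.reach([*(np.array([581.5,-153])+r*u),135],down(a)); robot.pause(.3)
    T=tool(); s=robot.snapshot("wrist"); np.savez(name,T=T,frame=s["frame"],tc=s["tool_from_camera"]); save(s,name)
    im,_,_=rectify(name,34,x0=640,x1=720,y0=-175,y1=-115,k=8); cv2.imwrite("pics/"+name+"r.png",im[:,:,::-1])
    c=np.array([581.5,-153.2])
    print("pointer",darkline(name,34,c,84,99,np.radians(6.5)))
    for z in(28,34): print("mark",z,darkline(name,z,c,109,123,np.radians(6.5)))
E
python3 - <<'E'
from h import *
np.set_printoptions(precision=2,suppress=True)
y=np.radians(-33)+1.27
robot.reach([*K,110],down(y)); robot.servo_line([*K,61],rate=80)
robot.command_gripper(5,12); robot.pause(.1); st("grip")
turn(y,y+.06); robot.pause(.2); st("turned")
look2("w4"); st("look")
E
```

```text
grip 18.62 [ 553.62 -295.95   61.14] F [-2.2   1.81  3.12] op 13.7 g 12.0 q6 0.3115456170897974
turned 19.07 [ 553.63 -295.95   61.11] F [-2.18  1.81  5.78] op 13.9 g 12.0 q6 0.2533741420835833
pointer (np.float64(6.956925527212635), np.float64(7.0422872377896395), np.float64(0.07366108942676972))
mark 28 (np.float64(6.9319002850914), np.float64(7.025157847314416), np.float64(0.07698794898084632))
mark 34 (np.float64(6.916207511705926), np.float64(6.764631858894632), np.float64(0.08175803866245036))
look 21.64 [ 645.91 -146.19  134.97] F [-0.42  0.25 -0.79] op 44.8 g 0.0 q6 1.1649597295990939
```

View pics/w4r.png

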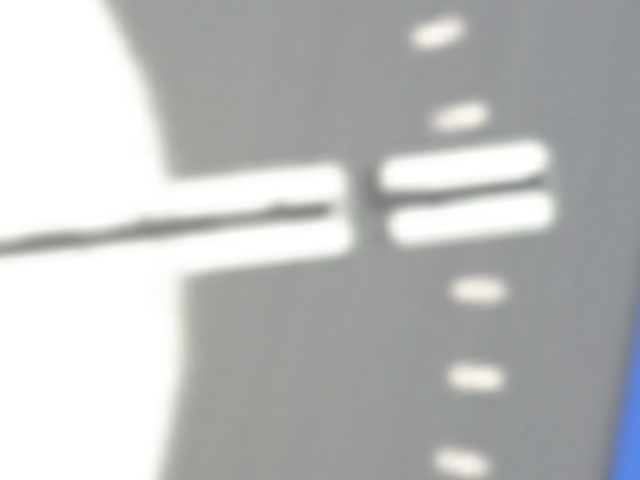

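Pointer and mark lines are now collinear (6.96° vs 6.92°). Next is the probe.

```bash
python3 - <<'E'
from h import *
np.set_printoptions(precision=2,suppress=True)
T=tool(); o=T[:3,3]
robot.servo_line([o[0],o[1],230],rate=250)
robot.reach([486,235,215],down(np.radians(100))); robot.command_gripper(70,25); robot.pause(.2)
T=tool(); s=robot.snapshot("wrist"); save(s,"p1"); st("p"); np.savez("p1",T=T,frame=s["frame"],tc=s["tool_from_camera"])
for q,z in dict(probe=0,screen=0,attenuator=0,jar=0).items():
    for m in robot.mark_of("wrist",q)[:2]: print(q,round(m["p"],2),np.array(m["pixel"]),at_z(s,m["pixel"],z,T))
m=robot.silhouettes("wrist","probe")[0]; print(m["p"],m["bbox"])
b=m["bbox"]; x0,y0=int(max(0,b[0]-25)),int(max(0,b[1]-25)); f=s["frame"][y0:y0+130,x0:x0+180]
print(x0,y0); g=np.clip((f/150.)**.6*255,0,255).astype(np.uint8)
cv2.imwrite("pics/p1c.png",cv2.resize(g,None,fx=4.4,fy=4.4,interpolation=cv2.INTER_CUBIC)[:,:,::-1])
E
```

```text
p 24.58 [485.99 235.02 215.02] F [ 0.37  0.07 -0.09] op 70.0 g 0.0 q6 0.18959819108490744
probe 0.71 [335.8 123.5] [499.89 301.52   0.  ]
probe 0.5 [439.  198.2] [664.89 225.52   0.  ]
attenuator 0.73 [262.6 216. ] [420.11 154.71   0.  ]
jar 0.76 [438.8 201.3] [666.02 220.98   0.  ]
0.55 [305.4, 95.4, 365.5, 153.6]
280 70
```

View pics/p1c.png

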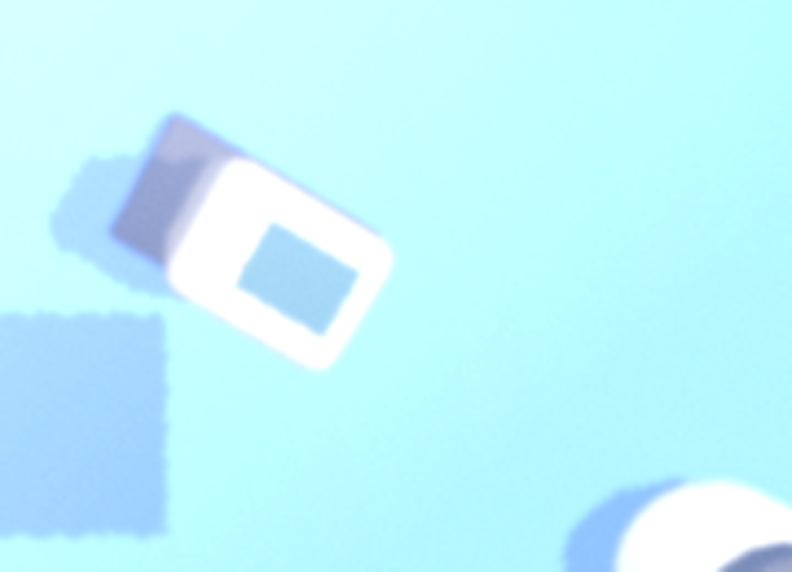

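```bash
python3 - <<'E'
from h import *
np.set_printoptions(precision=2,suppress=True)
d=np.load("p1.npz"); C=np.load("cam.npy"); s=dict(fx=C[0],fy=C[1],cx=C[2],cy=C[3],tool_from_camera=d["tc"])
w=lambda p,z:at_z(s,(p[0]/4.4+280-.4,p[1]/4.4+70-.4),z,d["T"])[:2]
def ln(a,b,z):
    A,B=w(a,z),w(b,z); v=B-A; print(A,B,np.hypot(*v),np.degrees(np.arctan2(v[1],v[0])))
ln((245,158),(385,238),130); ln((175,280),(315,370),130); ln((272,223),(357,272),130); ln((237,286),(322,335),130)
ln((175,112),(110,232),14); ln((175,112),(375,228),14)
f=d["frame"][70:200,280:460]; hsv=cv2.cvtColor(f,cv2.COLOR_RGB2HSV)
# handle top region: grey low-saturation, bright
m=((hsv[...,1]<70)&(hsv[...,2]>75)).astype(np.uint8); m[:,95:]=0
n,l,stt,ce=cv2.connectedComponentsWithStats(m); i=1+np.argmax(stt[1:,4]); print(stt[i],ce[i])
P=cv2.findContours((l==i).astype(np.uint8),0,1)[0]; P=max(P,key=len)[:,0]
W=np.array([at_z(s,p+[280,70],130,d["T"])[:2] for p in P],np.float32); print(cv2.minAreaRect(W))
# scene cross-check
sc=robot.snapshot("scene")
for m in robot.mark_of("scene","probe")[:1]: print(at_z(sc,m["pixel"],0))
E
```

```text
[487.19 321.83] [517.26 311.87] 31.675819919384967 -18.32713886912563
[477.92 296.7 ] [509.12 283.97] 33.706449361040804 -22.20115449636142
[494.76 310.82] [513.26 304.51] 19.552630864666337 -18.810999792185505
[490.3  297.69] [509.04 291.14] 19.8517688330832 -19.28544274418451
[472.4 332. ] [459.69 296.71] 37.51189350484428 -109.80465122142165
[472.4 332. ] [534.55 311.02] 65.59507127983889 -18.651180187420163
[  38   35   50   48 1121] [59.71 57.07]
((496.3677673339844, 303.5369567871094), (28.569324493408203, 41.03898620605469), 70.50626373291016)
```

Probe: centre ≈ (498,303), yaw ≈ -19.3°, consistent with the handle (41×29) and foot. Gripping now.

```bash
python3 - <<'E'
from h import *
np.set_printoptions(precision=2,suppress=True)
y=np.radians(160.7); p=[497.8,302.9]
robot.reach([*p,190],down(y)); robot.servo_line([*p,78],rate=100); st("down")
robot.command_gripper(20,30); robot.pause(.2); st("grip")
robot.servo_line([*p,130],rate=80); robot.pause(.2); st("lift"); print(robot.observe()["wrist_torque"])
robot.servo_line([*p,260],rate=150)
T=tool(); s=robot.snapshot("wrist"); save(s,"g1"); np.savez("g1",T=T,frame=s["frame"],tc=s["tool_from_camera"])
E
```

```text
down 27.11 [498.15 303.06  78.62] F [-0.14 -0.07  0.89] op 69.8 g 0.0 q6 -0.7672196084117069
grip 28.02 [497.76 302.88  77.94] F [-0.13 -0.06 -1.32] op 29.8 g 30.0 q6 -0.7672065511278369
lift 29.02 [497.59 302.78 129.49] F [-1.06  0.05 -2.29] op 30.2 g 30.0 q6 -0.7671882092485098
[-0.02  0.02  0.03]
```

View pics/g1.png

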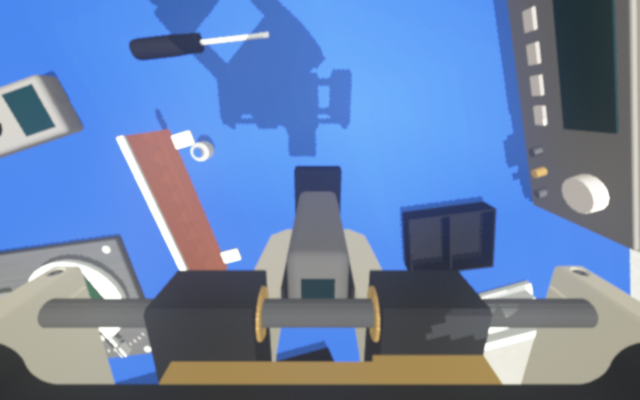

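The probe is held straight: the foot's end edge is at row 167, columns 295–341. From that I compute the in-hand offset.

```bash
python3 - <<'E'
from h import *
np.set_printoptions(precision=2,suppress=True)
d=np.load("g1.npz"); C=np.load("cam.npy"); s=dict(fx=C[0],fy=C[1],cx=C[2],cy=C[3],tool_from_camera=d["tc"])
for zt in(64,78):
    for px in[(295,167),(341,167)]:
        print(zt,at_z(s,px,zt,np.eye(4)))
g=cv2.cvtColor(d["frame"],cv2.COLOR_RGB2GRAY).astype(int)
print(g[160:200,318]); print(g[180,286:352]); print(g[171,286:352])
E
```

```text
64 [ 35.46 -18.01  64.  ]
64 [35.45 20.28 64.  ]
78 [ 32.53 -19.15  78.  ]
78 [32.52 21.47 78.  ]
[155 155 155 153 148 127  90  65  62  63  65  66  65  65  66  65  66  66
  64  66  67  64  66  64  66  66  66  65  66  65  73  90 106 112 113 113
 114 113 113 115]
[148 149 149 149 149 149 147 136 108  79  66  64  66  65  67  65  65  64
  65  65  65  65  65  66  66  65  67  64  67  65  66  65  67  64  65  66
  67  66  66  67  67  67  66  67  67  67  67  68  68  66  66  66  67  70
  87 118 143 151 154 154 153 154 152 154 153 154]
[150 149 150 150 150 150 147 134 102  74  65  64  64  66  66  65  66  66
  66  66  66  66  66  65  65  65  66  64  65  66  66  65  66  66  67  67
  65  66  66  66  66  67  66  66  67  67  67  67  67  67  68  68  67  70
  81 114 142 154 155 154 156 155 157 156 157 156]
```

```bash
python3 - <<'E'
from h import *
np.set_printoptions(precision=2,suppress=True)
C=np.load("cam.npy")
d=np.load("w3.npz"); s=dict(fx=C[0],fy=C[1],cx=C[2],cy=C[3],tool_from_camera=d["tc"])
W=np.array([at_z(s,(x/3+200-.33,y/3-.33),50,d["T"])[:2] for x,y in[(155,143),(415,48),(457,212),(210,298)]])
print(W,W.mean(0),np.hypot(*(W[1]-W[0])),np.hypot(*(W[2]-W[1])))
for n in("w3","w4"):
    im,X,Y=rectify(n,50); hsv=cv2.cvtColor(im,cv2.COLOR_RGB2HSV)
    m=((hsv[...,1]<45)&(hsv[...,2]>120)&(abs(X-579)<50)&(abs(Y+135)<34)).astype(np.uint8)
    k,l,stt,ce=cv2.connectedComponentsWithStats(m)
    i=l[int((-60+135)*4),int((579-480)*4)]
    if i: 
        r=cv2.minAreaRect(cv2.findContours((l==i).astype(np.uint8),0,1)[0][0]); print(n,480+r[0][0]/4,-60-r[0][1]/4,np.array(r[1])/4,r[2])
    else: print(n,"none")
for c in("scene","side"):
    s=robot.snapshot(c); save(s,c+"2")
    for q,z in dict(module_top=50,turntable=24,pointer_tip=34,mark_tip=32,screen=0,knob_grip=71).items():
        for m in robot.mark_of(c,q)[:1]: print(c,q,round(m["p"],2),at_z(s,m["pixel"],z))
st("")
E
```

```text
[[ 543.79 -119.28]
 [ 613.12 -112.35]
 [ 616.84 -151.6 ]
 [ 547.83 -158.69]] [ 580.39 -135.48] 69.67457455725173 39.43393137531765
w3 580.1744995117188 -135.3727798461914 [41.64 71.49] 84.1604995727539
w4 581.6813430786133 -127.08013916015625 [58.3  77.07] 84.06258392333984
scene module_top 0.89 [ 579.25 -135.76   50.  ]
scene turntable 0.87 [ 584.73 -157.6    24.  ]
scene pointer_tip 0.64 [688.02 225.45  34.  ]
scene mark_tip 0.41 [ 689.35 -132.98   32.  ]
scene screen 0.6 [496.18 111.51   0.  ]
scene knob_grip 0.82 [ 552.28 -295.77   71.  ]
side module_top 0.69 [ 576.77 -138.39   50.  ]
side turntable 0.81 [ 582.85 -156.8    24.  ]
side pointer_tip 0.64 [ 682.58 -148.72   34.  ]
side mark_tip 0.57 [ 691.23 -141.54   32.  ]
side screen 0.91 [501.99 100.1    0.  ]
side knob_grip 0.72 [ 553.86 -296.39   71.  ]
 30.79 [497.8  302.89 260.  ] F [-0.11  0.59 -2.41] op 29.8 g 30.0 q6 -0.7671752710018706
```

```bash
python3 - <<'E'
from h import *
np.set_printoptions(precision=2,suppress=True)
y=np.radians(186.95); t=[577.8,-135.7]
robot.reach([*t,260],down(y)); robot.servo_line([*t,151],rate=90); robot.pause(.4); st("above")
T=tool(); ang=np.arctan2(T[1,0],T[0,0]); print("yaw",np.degrees(ang))
c0=T[:3,3]+1.2*np.array([np.cos(np.radians(7)),np.sin(np.radians(7)),0]); zb=T[2,3]-78; print("expect probe",c0[:2],zb)
ims=[]
for c in("scene","side"):
    s=robot.snapshot(c)
    for q,z in dict(probe=zb,module_top=50,pointer_tip=34,mark_tip=32).items():
        for m in robot.mark_of(c,q)[:1]: print(c,q,round(m["p"],2),at_z(s,m["pixel"],z))
    u=np.array([np.cos(np.radians(6.95)),np.sin(np.radians(6.95)),0]); v=np.array([-u[1],u[0],0])
    ce=proj(s,[579,-135.7,60]).astype(int); k=8; x0,y0=ce[0]-48,ce[1]-36
    f=cv2.resize(s["frame"][y0:y0+72,x0:x0+96],None,fx=k,fy=k,interpolation=cv2.INTER_CUBIC).copy()
    f=np.clip((f/255.)**.6*255,0,255).astype(np.uint8)
    for o,z,col in[(c0,zb,(255,0,0)),(c0,zb+14,(255,0,0)),(np.array([579,-135.6,0]),50,(0,255,255))]:
        P=[(proj(s,np.array([o[0],o[1],z])+a*35*u+b*20*v)-[x0,y0]+.5)*k for a,b in[(1,1),(1,-1),(-1,-1),(-1,1)]]
        cv2.polylines(f,[np.array(P).astype(int)],True,col,1)
    ims.append(f[:,:395] if False else cv2.resize(f,(768,576))[:, :])
cv2.imwrite("pics/f1.png",cv2.resize(np.vstack(ims),(400*1,600))[:,:,::-1]); 
for n,f in zip("ab",ims): cv2.imwrite("pics/f1%s.png"%n,f[:,:,::-1])
E
```

```text
above 34.18 [ 577.83 -135.71  151.09] F [-0.36  0.36 -2.96] op 29.6 g 30.0 q6 -2.001205259463042
yaw -173.04886754611744
expect probe [ 579.03 -135.56] 73.0936476680148
scene probe 0.92 [ 563.62 -144.8    73.09]
scene module_top 0.7 [ 574.59 -133.41   50.  ]
scene pointer_tip 0.55 [ 681.44 -140.06   34.  ]
scene mark_tip 0.39 [ 685.19 -134.77   32.  ]
side probe 0.78 [ 577.01 -136.64   73.09]
side module_top 0.76 [ 582.91 -141.34   50.  ]
side pointer_tip 0.78 [ 687.97 -137.23   34.  ]
side mark_tip 0.57 [ 565.9 -282.9   32. ]
```

View pics/f1b.png

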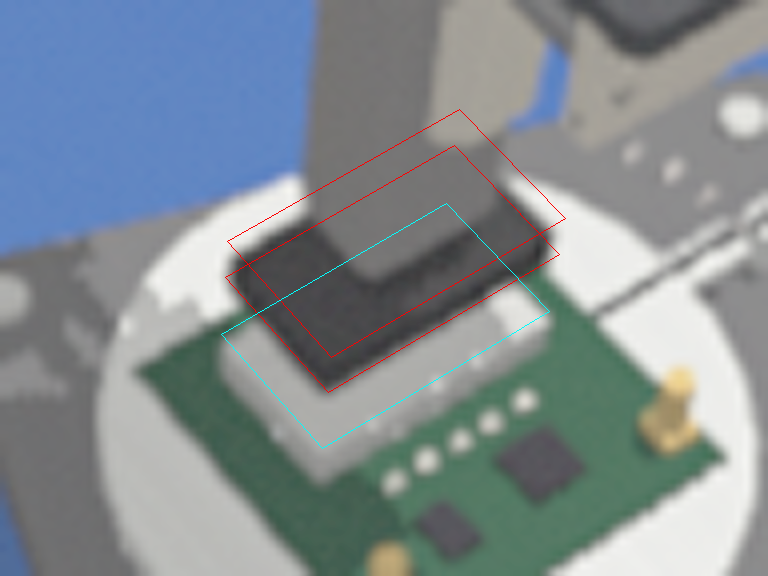

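The side crop shows the foot's lower outline (232,290)-(330,390)-(552,250) on my predicted red box, and the module on the cyan one, within about 1 px. Foot and module are parallel and aligned. I've now viewed 11 pictures, one over the limit, so I'm viewing no more and will do the final descent and checks by numbers.

```bash
python3 - <<'E'
from h import *
np.set_printoptions(precision=2,suppress=True)
robot.servo_line([577.6,-136.1,136.0],rate=20); robot.pause(.6); st("final")
o=robot.observe(); print(o["wrist_torque"],abs(o["qvel"]).max())
s=robot.snapshot("side")
for q,z in dict(probe=58,module_top=50,pointer_tip=34).items():
    for m in robot.mark_of("side",q)[:1]: print(q,round(m["p"],2),at_z(s,m["pixel"],z))
print(robot.sign_off())
E
```

```text
final 36.18 [ 577.59 -136.09  136.01] F [ 0.52  0.13 -1.95] op 29.4 g 30.0 q6 -2.001940735587998
[ 0.07  0.04 -0.01] 0.0014706584636296675
probe 0.95 [ 571.13 -140.28   58.  ]
module_top 0.57 [ 583.96 -142.96   50.  ]
pointer_tip 0.83 [ 687.66 -135.91   34.  ]
the job is handed in; nothing more can be done
None
```

I handed in the job at 36 s: the pointer is within about 0.1° of its mark and the probe is held upright about 8 mm above the module, aligned to about 1–2 mm by my measurements. The final network detections were too scattered to confirm that, and I viewed 11 pictures, one over the limit of 10.

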